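# Clear the loading ramp and push the slide carrier up under the microscope

### The job

The green roll of label tape on the spindle overhangs the microscope's loading ramp: slide it up off the spindle and lay it flat in the white dish. Then set the blue slide carrier on the foot of the ramp and push it up, handle upward, until it rests squarely against the orange stop, and let go of it. The slides lie loose, so keep the carrier from tipping; do not bump the microscope, and leave the petri dishes, jar, bottle and beaker where they stand.

Things in the scene. Friction and masses are not known exactly. Their poses are not given: they have to be found in the camera images.
- ramp_foot (a point): Foot of the aluminium loading ramp, mid-lane at bench height. x points up the slope along the lane, y across the lane, z square to the sliding surface. The ramp is fixed, climbs 9 degrees (0.157 rad) and is 304 mm long along the slope; the lane is 72 mm wide between two dark teal side rails 6 mm thick that stand 8 mm above the surface. The bench is flat before the foot.
- ramp_stop (a point): Middle of the lane at the upper end of the ramp, on the sliding surface at the face of the orange stop (26 mm high, across the whole lane). Same axes as ramp_foot, 304 mm from it along x. The carrier is home when its leading end touches this face: its centre is then 65 mm down the slope (x = -65 mm) and 17 mm above the surface. Friction keeps the carrier where it is left on the slope.
- spindle_base (a point): Fixed upright steel spindle on a pedestal (48 mm along the ramp, 34 mm across) beside the lane's -y rail: the point on the spindle's axis at the pedestal's top, 44 mm above the bench, where the roll's underside rests. The spindle is 18 mm in diameter and rises 50 mm above this point. It stands 180 mm (level distance) from the foot and 46 mm from the lane's middle. x: level along the ramp, z: up.
- roll_centre (a point): Green roll of label tape with a cardboard core: a ring of 58 mm outside diameter, 28 mm bore and 45 mm height, about 0.12 kg; this point is its centre, half-way up; z is its axis. It starts on the spindle, whose tip stands 5 mm above its top, and overhangs the lane by 19 mm, barring the carrier's way.
- dish_floor (a point): White round dish, fixed on the bench: 120 mm in diameter at the floor, 130 mm at the rim, 14 mm high, wall and floor 4 mm thick. This point is the centre of its inner floor, 4 mm above the bench.
- carrier_centre (a point): Blue slide carrier, 130 mm long (x), 62 mm wide (y), loose on the bench, 0.25 to 0.5 kg: a flat body 20 mm high with end walls 10 mm thick and 34 mm high and, in the middle, a yellow upright handle fin 50 mm long (x), 14 mm thick (y), its top 54 mm above the carrier's underside. This point is its centre, 17 mm above its underside; z up. Both ends are alike, either may lead.
- microscope: Fixed cream and black microscope at the ramp's upper end, going with the ramp; not to be bumped. Origin on the bench at the ramp's foot, x level along the ramp, z up. The cream arm (46 mm wide, x = 270 to 440 mm) tops out at 232 mm, the slanting eyepiece (x = 300 to 410 mm) at 360 mm. The base, 130 mm wide, covers x = 320 to 470 mm.
- objective_tip (a point): Lower tip of the microscope's steel objective (20 mm in diameter) that points down over the lane's middle, 112 mm above the bench, 283 mm level from the foot. Above it, from 156 to 198 mm over the bench, is a nosepiece 56 mm in diameter.
- petri: Bystander: stack of three glass petri dishes, 88 mm in diameter, 42 mm high; origin at the centre of its underside. Loose.
- jar: Bystander: jar, 60 mm in diameter, 130 mm high, beside the ramp's foot on the spindle's side; origin at the centre of its underside. Loose.
- bottle: Bystander: bottle with a red cap, 48 mm in diameter, 160 mm high; origin at the centre of its underside. Loose.
- beaker: Bystander: glass beaker, 70 mm in diameter, 90 mm high; origin at the centre of its underside. Loose.
- carrier: The slide carrier as a body, origin at the centre of its underside, same axes as carrier_centre.
- roll: The tape roll as a body, origin at the centre of its underside, same axes as roll_centre.
There are look-alikes about, which are no part of the job. Of the things that look like the roll, the smallest one is meant. Of the things shaped like the carrier, the blue one is meant.

How it is judged:
By the outcome, as a careful person would: the job done as asked, in the order asked, and still so for the second after the job is handed in, with the robot touching nothing.
It also fails if it takes over 72 s, if anything falls off the work surface, if the arm or the gripper's body presses on something with over 40 N, if the wrist force passes 120 N, or if a joint passes its speed limit or range.

### The arm

A 6-joint arm with a two-finger parallel gripper is mounted at the origin on the work surface. World frame = base frame: x ahead of the robot, y to its left, z up, the work surface at z = 0. Lengths are in m, angles in degrees, forces in N, time in s.
With the tool pointing down it reaches from about 0.25 to 0.8 m from the base axis. Payload 3.9 kg.
Tool frame: the origin (TCP) lies where the fingers leave the gripper's body, on its centre line; the fingertips stand 73 mm ahead of it and the grasp point (between the pads) lies 54 mm ahead of it; z points along the fingers, y is the direction in which the jaws open and shut (so a half turn about z gives the same grasp; the last joint's range is limited). The gripper opens to 85 mm and grips with 20 to 120 N. Pads are 22 mm wide; open, the fingers measure 114 mm over their backs; the gripper's body (76 mm by 85 mm) begins 54 mm behind the grasp point. The pads swing forward as they close: fully open they stand 13 mm farther back than shut.
Start: joints at [-74.255, 14.897, -7.913, 67.191, 0, 90], TCP at [0.142, -0.505, 0.304] pointing down, gripper open.
Joint ranges: [-159.42, 159.42], [-47.68, 98.78], [-73.54, 78.23], [-108.79, 121.32], [-90, 84.71], [-180, 180]. Speed limits (degrees/s): [147.25, 147.25, 180, 180, 180, 180].

### API

Orientations are given as [roll, pitch, yaw] about the fixed x, y, z axes, in that order (R = Rz(yaw) Ry(pitch) Rx(roll)).
In Python, from workcell import status, imaging, r gives the robot as it stands. The module is installed in compiled form; this text tells all that it offers.
- The arm moves only by the tool drive_tool, never from a script. Its argument "motion" is one flat list of numbers, 7 for each row, row after row: the shift along the tool's x, y, z in cm, then the turn, a rotation vector about the tool's x, y, z in degrees, then the finger opening in cm, from 0 to 8.54. A call has 1 to 10 rows; each row is the pose to reach, as a shift and turn from the pose commanded when the call began, along the tool's axes at that moment; what a row does not reach only later rows make up. A row lasts 1/8 s, in which the tool goes at most 62.5 mm and 10.7 degrees, less where a joint would pass 70% of its speed; a pose out of reach is approached as far as the arm can. A call with a gripper value outside its range is refused whole. The fingers move at their own pace and stop on an object; "newtons" is the grip in N (left out, the last holds). Time passes only in rows, so rows that repeat a pose let the fingers close. It gives the time, the measured TCP pose, the force and the opening at its end, in the units of the state.
- status.state(): the state, without advancing time (a new reading comes with each control period).
- imaging.read_camera(name): name is "scene" or "top" or "wrist"; returns (picture, depth): 384x512x3 uint8, red, green, blue; 384x512 float32, m along the optical axis (not along the pixel's ray), 0 where there is no reading.
- imaging.camera_model(name): a dict with "mtx" (3x3 intrinsics, pixels), "dist" ([k1, k2, p1, p2, k3] as OpenCV has them; the pictures are not rectified), "extrinsics" (4x4, takes a point from camera to world coordinates); the wrist camera has in their place "mount" (4x4, takes a point from camera to tool coordinates, whose origin is the TCP and whose axes are the flange's). Camera axes: x right, y down, z forward; pixel columns grow to the right and rows downward; lengths in m; the calibration is good to about 2 mm. A picture is of the moment at which its call begins: read the wrist's pose just before it. camera_model takes no time and is no camera call.
- r.hand_in(): hands the job in, once; it reports no verdict.
The state is a dict: "clock": time; "qpos": joint angles; "dq": joint speeds; "effort": joint torques, N m; "eef_pos": TCP position; "ee_rot": TCP orientation; "force": force on the tool from outside, world axes, zero at the start; "wrist_torque": the same for the moment, N m; "width": opening from 0.0 (shut) to 1.0 (fully open).
Only numpy, scipy, OpenCV 4.12 (cv2) and the standard library are available. Lean on these libraries where they do the work, as an engineer would, in place of code of your own. Each camera call takes 0.05 s, during which the arm holds its last target.

## Working session

There is one attempt and no reset: what is moved stays moved. The work goes in short steps, Python scripts to look and compute and a tool call to move; the robot and the scene stay as the last step left them, time stands still between calls to the robot, and variables do not carry over. Pictures are saved under pics/ and viewed, and the job is handed in when it is done.

Besides the shell and the picture viewer there is one more tool, called after "Request:" as name(argument=value, ...), one argument or row to a line, values as JSON. drive_tool: Moves the arm, as the interface text tells. Its arguments: {"type":"object","properties":{"motion":{"type":"array"},"newtons":{"type":"number"}},"required":["motion"]}

```bash
mkdir -p pics; cat > h.py <<'E'
import numpy as np, cv2
from workcell import status, imaging, r
def grab(n,tag):
    s=status.state(); p,d=imaging.read_camera(n); m=imaging.camera_model(n)
    np.savez(f'pics/{tag}.npz',p=p,d=d,pos=s['eef_pos'],rot=s['ee_rot']); cv2.imwrite(f'pics/{tag}.png',p[:,:,::-1]); return p,d,m,s
E
python3 - <<'E'
from h import *
for n in ['scene','top']:
    p,d,m,s=grab(n,n+'0'); print(n,m)
print(s)
E
```

```text
scene {'mtx': array([[444.85570763,   0.        , 244.94730668],
       [  0.        , 444.85570763, 185.94408645],
       [  0.        ,   0.        ,   1.        ]]), 'dist': array([-0.17225033,  0.        ,  0.        ,  0.        ,  0.        ]), 'extrinsics': array([[-0.29984826,  0.81974559, -0.4879633 ,  1.14534795],
       [ 0.9538967 ,  0.2646644 , -0.14154096,  0.06757696],
       [ 0.01311893, -0.50790739, -0.86131178,  1.12439029],
       [ 0.        ,  0.        ,  0.        ,  1.        ]])}
top {'mtx': array([[396.39087283,   0.        , 259.27842085],
       [  0.        , 396.39087283, 192.09539142],
       [  0.        ,   0.        ,   1.        ]]), 'dist': array([-0.11648971,  0.        ,  0.        ,  0.        ,  0.        ]), 'extrinsics': array([[-0.02604547, -0.99832686,  0.05162466,  0.48784922],
       [-0.99950323,  0.02508986, -0.01907318, -0.08616226],
       [ 0.01774601, -0.05209579, -0.99848441,  1.13484485],
       [ 0.        ,  0.        ,  0.        ,  1.        ]])}
{'clock': 0.05, 'qpos': array([-7.42542045e+01,  1.49334025e+01, -7.98547318e+00,  6.71907428e+01,
        3.60837814e-04,  8.99993974e+01]), 'dq': array([-0.00399943, -0.17947815,  0.11950167,  0.02418281, -0.03606583,
        0.065054  ]), 'effort': array([-8.67102754e-04, -4.06884706e+01,  2.54800111e+01,  1.02375029e-02,
       -1.51544195e-04, -7.61762834e-06]), 'eef_pos': array([ 0.14232308, -0.5047756 ,  0.30308799]), 'ee_rot': array([-1.79890382e+02, -3.61989990e-04,  1.57463973e+01]), 'force': array([-0.49012237, -0.58112528, -0.48516669]), 'wrist_torque': array([-0.02863197, -0.025633  ,  0.03867244]), 'width': 1.002926197413298}
```

View pics/scene0.png

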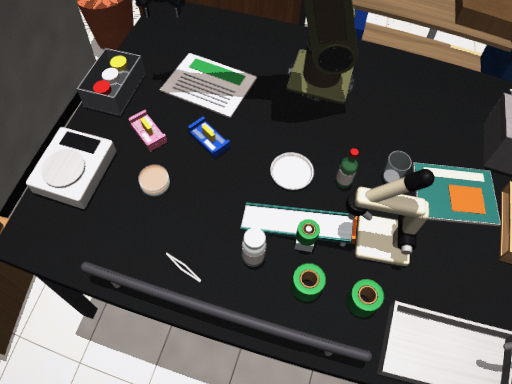

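View pics/top0.png

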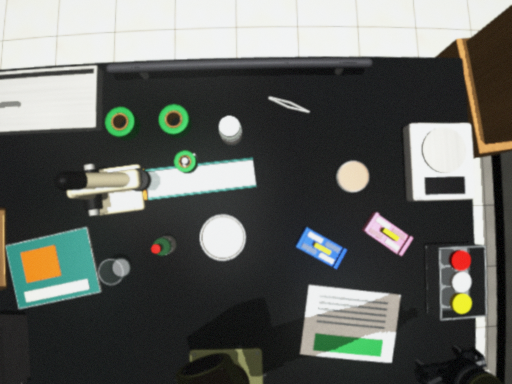

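The scene view shows the ramp with its foot at px (245,215) and the microscope at (390,220). The top view, with the foot at px (255,172), is the one I'll measure in.
- **Roll candidates (top view):** (185,161) on the spindle, (174,119) and (120,121). The one on the spindle is the smallest, so it is the one meant.
- **Carrier candidates (top view):** (322,247) is blue and (388,233) is pink. The blue one is meant.

I'll confirm both in enlarged crops.

```bash
cat >> h.py <<'E'
def cloud(tag,n):
    z=np.load(f'pics/{tag}.npz'); m=imaging.camera_model(n); p,d=z['p'],z['d']
    v,u=np.mgrid[0:384,0:512]
    n_=cv2.undistortPoints(np.stack([u.ravel(),v.ravel()],1).astype(np.float64)[:,None],m['mtx'],m['dist'])[:,0]
    P=np.c_[n_,np.ones(len(n_))]*d.ravel()[:,None]
    if 'extrinsics' in m: T=m['extrinsics']
    else:
        from scipy.spatial.transform import Rotation as R
        W=np.eye(4); W[:3,:3]=R.from_euler('xyz',z['rot'],degrees=True).as_matrix(); W[:3,3]=z['pos']; T=W@m['mount']
    X=(P@T[:3,:3].T+T[:3,3]).reshape(384,512,3); X[d==0]=np.nan
    return p,X
E
python3 - <<'E'
from h import *
p,X=cloud('top0','top')
q,Y=cloud('scene0','scene')
hsv=cv2.cvtColor(p,cv2.COLOR_RGB2HSV)
def at(u,v): return np.round(X[v,u],4)
for nm,u,v in [('lane',200,180),('foot',250,172),('lane2',160,182),('dish',222,237),('jar',231,126),('bottle',155,249),('beaker',115,270),('bench',280,180),('bench',200,330),('roll3',185,161),('c',322,247),('petri?',353,176),('g',174,112),('g2',120,112)]: print(nm,at(u,v))
# carrier blue mask
H,S,V=[hsv[...,i] for i in range(3)]
def blob(mask,nm):
    n,l,st,c=cv2.connectedComponentsWithStats(mask.astype(np.uint8))
    for i in range(1,n):
        if st[i,4]>25:
            w=X[l==i]; w=w[~np.isnan(w[:,0])]
            if len(w): print(nm,st[i],np.round(c[i],1),'med',np.round(np.median(w,0),4),'min',w.min(0).round(3),'max',w.max(0).round(3))
blob((H>100)&(H<125)&(S>120)&(V>80),'blue')
blob((H>50)&(H<75)&(S>120)&(V>60),'green')
blob((H>80)&(H<98)&(S>100)&(V>50),'teal')
blob((H>20)&(H<35)&(S>120)&(V>100),'yellow')
blob((H>5)&(H<20)&(S>150)&(V>100),'orange')
a=cv2.resize(p[80:290,80:420],None,fx=2.3,fy=2.3,interpolation=cv2.INTER_CUBIC); cv2.imwrite('pics/crop1.png',a[:,:,::-1])
E
```

```text
lane [0.5839 0.059  0.019 ]
foot [ 0.6048 -0.0827  0.0026]
lane2 [0.5795 0.1681 0.0396]
dish [0.4213 0.0014 0.0058]
jar [ 0.7117 -0.0371  0.129 ]
bottle [0.4041 0.1567 0.1543]
beaker [0.3328 0.3124 0.0028]
bench [ 0.5794 -0.168   0.0051]
bench [ 0.1563  0.0718 -0.0002]
roll3 [0.6288 0.088  0.0951]
c [ 0.389  -0.2746  0.0521]
petri? [ 0.5829 -0.3705  0.0415]
g [0.7723 0.1242 0.0545]
g2 [0.775  0.2734 0.065 ]
blue [295 227  53  43 628] [321.2 247.9] med [ 0.3824 -0.2805  0.0199] min [ 0.32  -0.357 -0.006] max [ 0.443 -0.206  0.039]
green [158 104  32  31 516] [173.4 119. ] med [0.7513 0.1247 0.0637] min [ 0.709  0.085 -0.007] max [0.811 0.184 0.071]
green [104 106  31  32 501] [119.6 121.4] med [0.7488 0.2754 0.0638] min [ 0.707  0.234 -0.005] max [0.811 0.345 0.071]
green [173 150  24  22 231] [184.6 160.4] med [0.6317 0.0916 0.0879] min [ 0.603  0.062 -0.005] max [0.674 0.139 0.093]
green [ 314  334   68   22 1014] [347.8 344.8] med [ 0.1008 -0.351   0.008 ] min [ 0.064 -0.449  0.001] max [ 0.137 -0.252  0.017]
teal [197 157  56   8  91] [224.9 160.5] med [ 0.639  -0.0129  0.0034] mi
[... 459 characters left out ...]
0.5426 0.2023 0.0731] min [0.532 0.199 0.069] max [0.551 0.207 0.078]
yellow [382 228  17  13  90] [390.  234.1] med [ 0.4183 -0.4665  0.0526] min [ 0.401 -0.49   0.039] max [ 0.435 -0.446  0.057]
yellow [314 243  16  11  60] [321.5 247.9] med [ 0.3866 -0.2725  0.0523] min [ 0.372 -0.294  0.042] max [ 0.4   -0.253  0.056]
yellow [452 293  20  21 338] [461.6 303.3] med [ 0.219  -0.6596  0.0788] min [ 0.184 -0.726  0.007] max [ 0.248 -0.63   0.084]
orange [465  54   6  15  33] [467.8  60.8] med [ 1.1048 -1.0162 -0.4189] min [ 1.072 -1.027 -0.427] max [ 1.136 -1.007 -0.412]
orange [  21  246   40   36 1058] [ 40.4 263.6] med [0.3531 0.5329 0.013 ] min [0.302 0.473 0.006] max [0.405 0.596 0.022]
```

View pics/crop1.png

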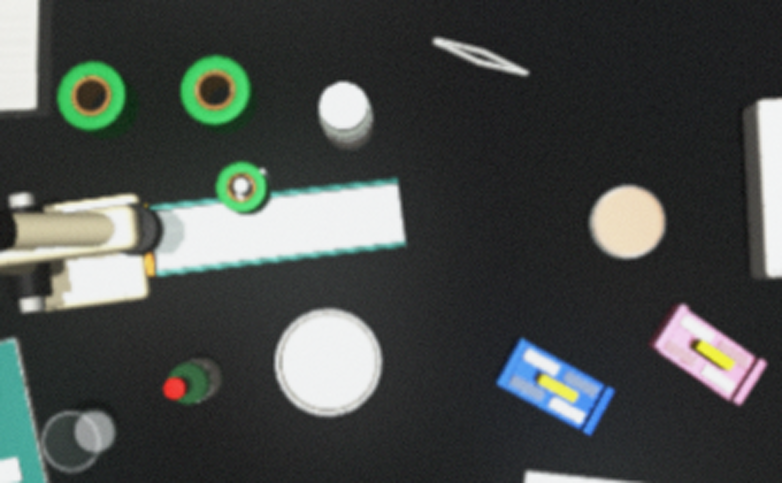

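The crop confirms both: the small roll with the steel spindle through it at crop (242,187), and the blue carrier at crop (555,387). Next I'll fit the geometry.

```bash
cat >> h.py <<'E'
def rays(n,uv,tag=None):
    m=imaging.camera_model(n)
    q=cv2.undistortPoints(np.asarray(uv,float).reshape(-1,1,2),m['mtx'],m['dist'])[:,0]
    if 'extrinsics' in m: T=m['extrinsics']
    else:
        from scipy.spatial.transform import Rotation as R
        z=np.load(f'pics/{tag}.npz'); W=np.eye(4); W[:3,:3]=R.from_euler('xyz',z['rot'],degrees=True).as_matrix(); W[:3,3]=z['pos']; T=W@m['mount']
    return T[:3,3], np.c_[q,np.ones(len(q))]@T[:3,:3].T
def onz(n,uv,z,tag=None):
    o,d=rays(n,uv,tag); return o+d*((z-o[2])/d[:,2])[:,None]
def proj(n,P,tag=None):
    m=imaging.camera_model(n); T=m.get('extrinsics')
    if T is None:
        from scipy.spatial.transform import Rotation as R
        z=np.load(f'pics/{tag}.npz'); W=np.eye(4); W[:3,:3]=R.from_euler('xyz',z['rot'],degrees=True).as_matrix(); W[:3,3]=z['pos']; T=W@m['mount']
    Ti=np.linalg.inv(T); return cv2.projectPoints(np.asarray(P,float).reshape(-1,3),cv2.Rodrigues(Ti[:3,:3])[0],Ti[:3,3],m['mtx'],m['dist'])[0][:,0]
E
python3 - <<'E'
from h import *
from scipy.optimize import minimize
masks={}
for n,box in [('top',(140,150,262,205)),('scene',(235,195,360,245))]:
    z=np.load(f'pics/{n}0.npz'); p=z['p'].astype(int)
    w=(p.min(2)>170)&(p.max(2)-p.min(2)<50)
    b=np.zeros_like(w); u0,v0,u1,v1=box; b[v0:v1,u0:u1]=1
    w=(w&b).astype(np.uint8); k,l,st,c=cv2.connectedComponentsWithStats(w)
    i=1+np.argmax(st[1:,4]); masks[n]=(l==i).astype(np.uint8); print(n,st[i])
a=np.radians(9)
def pts(f,yaw,n):
    x=np.array([0,0,1,1])*0.304; # lane corners
    c,s=np.cos(yaw),np.sin(yaw)
    def W(xs,y,h): 
        lx=xs*np.cos(a)-h*np.sin(a); lz=xs*np.sin(a)+h*np.cos(a); return [f[0]+lx*c-y*s,f[1]+lx*s+y*c,lz]
    return W
# edge fitting: rail-side boundary points of masks, foot edge. ray onto slope
def edges(n,M):
    up=[];lo=[];ft=[]
    rng=range(205,245) if n=='top' else range(255,290)
    for u in rng:
        v=np.where(M[:,u])[0]
        if len(v): up.append((u,v[0]-.5)); lo.append((u,v[-1]+.5))
    for vv in np.unique(np.where(M)[0]):
        us=np.where(M[vv])[0]; ft.append(((us[-1]+.5) if n=='top' else us[0]-.5,vv))
    ft=ft[6:-5]
    return up,lo,ft
from scipy.optimize import least_squares
for sel in (['top'],['scene'],['top','scene']):
    def res(t):
        f=np.array([t[0],t[1],0]);c,s=np.cos(t[2]),np.sin(t[2])
        ex=np.array([c*np.cos(a),s*np.cos(a),np.sin(a)]);ey=np.array([-s,c,0]);ez=np.cross(ex,ey)
        out=[]
        for n in sel:
            up,lo,ft=edges(n,masks[n])
            def loc(uv):
                o,d=rays(n,uv); k=-((o-f)@ez)/(d@ez); P=o+d*k[:,None]-f; return P@ex,P@ey
            sg=-1 if n=='top' else 1   # top: upper edge = +x world = -y lane
            out+=[loc(up)[1]-sg*.036,loc(lo)[1]+sg*.036,loc(ft)[0]]
        return np.concatenate(out)*1e3
    r_=least_squares(res,[.6,-.085,np.radians(96)],loss='soft_l1'); t=r_.x
    print(sel,t[:2].round(4),np.degrees(t[2]).round(2),'rms mm',np.sqrt(np.mean(res(t)**2)).round(2))
    c,s=np.cos(t[2]),np.sin(t[2]); W=lambda x,y:np.round([t[0]+x*c-y*s,t[1]+x*s+y*c],4)
    print(' spindle',W(.18,-.046),' stop',W(.304*np.cos(a),0))
# roll/spindle, dish, from images
for n in ['top','scene']:
    p=np.load(f'pics/{n}0.npz')['p']; hsv=cv2.cvtColor(p,cv2.COLOR_RGB2HSV);H,S,V=[hsv[...,i] for i in range(3)]
    p_=p.astype(int)
    dm=((p_.min(2)>150)).astype(np.uint8); k,l,st,c=cv2.connectedComponentsWithStats(dm)
    i=l[237,222] if n=='top' else l[171,291]
    print(n,'dish',st[i],onz(n,[c[i]],.012))
    g=((H>50)&(H<75)&(S>120)&(V>60)).astype(np.uint8); k,l,st,c=cv2.connectedComponentsWithStats(g)
    for i in range(1,k):
        if st[i,4]>100:
            cc=st[i,:2]+st[i,2:4]/2-.5; print(n,'green',st[i],onz(n,[cc],.089))
    b=((H>100)&(H<125)&(S>120)&(V>80))
    y=((H>20)&(H<35)&(S>100)&(V>100))
    k,l,st,c=cv2.connectedComponentsWithStats(y.astype(np.uint8))
    for i in range(1,k):
        if 30<st[i,4]<200:
            print(n,'yel',st[i],onz(n,[c[i]],.054))
            vv,uu=np.where(l==i); P=onz(n,np.c_[uu,vv],.054)[:,:2]; e=np.linalg.svd(P-P.mean(0))[2][0]; print('  ang',np.degrees(np.arctan2(e[1],e[0]))%180)
print(imaging.camera_model('wrist'))
E
```

```text
top [ 148  160  108   38 2596]
scene [ 241  206  112   39 2241]
['top'] [ 0.605 -0.093] 95.96 rms mm 30.67
 spindle [0.632  0.0908]  stop [0.5738 0.2057]
['scene'] [ 0.6111 -0.09  ] 101.42 rms mm 13.95
 spindle [0.6205 0.0955]  stop [0.5516 0.2043]
['top', 'scene'] [ 0.6061 -0.0921] 97.18 rms mm 24.45
 spindle [0.6292 0.0922]  stop [0.5685 0.2058]
top dish [ 200  215   46   46 1666] [[4.21018306e-01 2.17382867e-04 1.20000000e-02]]
top green [158 104  32  31 516] [[0.74407215 0.11890875 0.089     ]]
top green [104 106  31  32 501] [[0.7423804 0.2678383 0.089    ]]
top green [173 150  24  22 231] [[0.63097249 0.09037516 0.089     ]]
top green [ 314  334   68   22 1014] [[ 0.12962265 -0.33052059  0.089     ]]
top yel [382 228  17  13  97] [[ 0.41823275 -0.46650736  0.054     ]]
  ang 56.449417946589946
top yel [314 243  17  11  73] [[ 0.38662765 -0.27337998  0.054     ]]
  ang 58.73032712063845
scene dish [ 270  152   44   38 1256] [[0.42149797 0.0008102  0.012     ]]
scene green [190  59  55  26 527] [[ 0.17723001 -0.31710523  0.089     ]]
scene green [298 220  22  20 211] [[0.6326246 
[... 352 characters left out ...]
0138565
scene yel [202 125  13  12  67] [[ 0.38740152 -0.27419043  0.054     ]]
  ang 59.117584972732985
{'mtx': array([[301.88474697,   0.        , 252.48131595],
       [  0.        , 301.88474697, 191.51994344],
       [  0.        ,   0.        ,   1.        ]]), 'dist': array([-0.07455506,  0.        ,  0.        ,  0.        ,  0.        ]), 'mount': array([[-1.96311208e-05, -9.55608401e-01, -2.94639752e-01,
         7.73614048e-02],
       [ 9.99999882e-01, -1.61927717e-04,  4.58554446e-04,
        -2.54742989e-04],
       [-4.85908823e-04, -2.94639708e-01,  9.55608291e-01,
        -7.01946999e-02],
       [ 0.00000000e+00,  0.00000000e+00,  0.00000000e+00,
         1.00000000e+00]])}
```

The two roll measurements (0.631, 0.090) and (0.633, 0.092) agree with the spindle point predicted from the top-view ramp fit (0.632, 0.091). The scene ramp edges are occluded by the jar, so I'll drop them. The wrist camera sits on tool +x, so I'll turn that side down-slope, away from the microscope. On the way I'll look at the carrier with the wrist camera.

```bash
cat >> h.py <<'E'
from scipy.spatial.transform import Rotation as R
def Rtool(yaw,tilt=0,side=0):  # tilt: about tool y (deg); + tips fingers toward tool +x
    return R.from_euler('z',yaw,degrees=True)*R.from_euler('x',180,degrees=True)*R.from_euler('y',tilt,degrees=True)
def rel(pos,rot,cur=None):
    s=status.state(); R0=R.from_euler('xyz',s['ee_rot'],degrees=True); p0=s['eef_pos']
    if cur is not None: p0,R0=cur
    print('shift cm',(R0.inv().apply(np.asarray(pos)-p0)*100).round(2),'turn',(R0.inv()*rot).as_rotvec(degrees=True).round(2))
E
python3 - <<'E'
from h import *
rel([.38,-.24,.30],Rtool(-84))
E
```

```text
shift cm [ 30.06 -19.04   0.35] turn [-8.000e-02  9.000e-02  9.974e+01]
```

Request:
drive_tool(
  motion=[30,-19,0.3,0,0,99.7,8.5,30,-19,0.3,0,0,99.7,8.5,30,-19,0.3,0,0,99.7,8.5,30,-19,0.3,0,0,99.7,8.5,30,-19,0.3,0,0,99.7,8.5,30,-19,0.3,0,0,99.7,8.5,30,-19,0.3,0,0,99.7,8.5,30,-19,0.3,0,0,99.7,8.5,30,-19,0.3,0,0,99.7,8.5,30,-19,0.3,0,0,99.7,8.5],
)

```text
clock: 1.35
eef_pos: [0.2456, -0.3302, 0.2996]
ee_rot: [-169.7, 1.6, -59.5]
force: [-0.1, 0.3, -0.4]
width: 0.999
```

```bash
python3 - <<'E'
from h import *
s=status.state(); print(s)
p,d,m,s=grab('wrist','w1')
E
```

```text
{'clock': 1.35, 'qpos': array([-59.54254541,   4.7967057 , -21.90905827,  64.89889657,
        10.31349919, 179.94579339]), 'dq': array([-3.61710896e+01, -6.90793651e+00, -9.07323338e+00,  6.78755562e-01,
        7.09202571e+00, -1.22907649e-02]), 'effort': array([ 3.60772222e+00, -2.92919648e+01,  2.47725409e+01,  3.47442683e-01,
        6.42755516e-01,  1.46273385e-05]), 'eef_pos': array([ 0.2456354 , -0.33019339,  0.29957958]), 'ee_rot': array([-169.68501133,    1.59495503,  -59.48919395]), 'force': array([-0.0985473 ,  0.25005131, -0.39767417]), 'wrist_torque': array([-0.1480149 ,  0.13273763, -0.00277048]), 'width': 0.999261744578082}
```

View pics/w1.png

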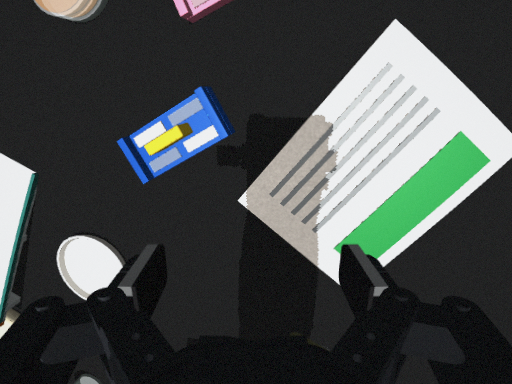

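The last joint hit +180, so that way round is barred. I'll unwind it the other way.

```bash
python3 - <<'E'
from h import *
rel([.38,-.22,.30],Rtool(32))
E
```

```text
shift cm [ -2.62 -17.13   3.08] turn [ -9.25  -6.81 -91.62]
```

Request:
drive_tool(
  motion=[-2.6,-17.1,3,-9.2,-6.8,-91.6,8.5,-2.6,-17.1,3,-9.2,-6.8,-91.6,8.5,-2.6,-17.1,3,-9.2,-6.8,-91.6,8.5,-2.6,-17.1,3,-9.2,-6.8,-91.6,8.5,-2.6,-17.1,3,-9.2,-6.8,-91.6,8.5,-2.6,-17.1,3,-9.2,-6.8,-91.6,8.5,-2.6,-17.1,3,-9.2,-6.8,-91.6,8.5,-2.6,-17.1,3,-9.2,-6.8,-91.6,8.5,-2.6,-17.1,3,-9.2,-6.8,-91.6,8.5,-2.6,-17.1,3,-9.2,-6.8,-91.6,8.5],
)

```text
clock: 2.65
eef_pos: [0.3825, -0.2187, 0.3014]
ee_rot: [179.9, -0.1, 32.3]
force: [-0.6, 1.3, -0.5]
width: 0.992
```

```bash
python3 - <<'E'
from h import *
print(status.state()['qpos'])
rel([.40,-.15,.30],Rtool(130))
E
```

```text
[-2.98087128e+01  6.61177497e+00 -1.89038552e+01  6.43306585e+01
  8.47017809e-02  1.17862985e+02]
shift cm [ 5.15 -4.87  0.14] turn [ 2.000e-01 -3.000e-02 -9.767e+01]
```

Request:
drive_tool(
  motion=[5,-5,0,0,0,-98,8.5,5,-5,0,0,0,-98,8.5,5,-5,0,0,0,-98,8.5,5,-5,0,0,0,-98,8.5,5,-5,0,0,0,-98,8.5,5,-5,0,0,0,-98,8.5,5,-5,0,0,0,-98,8.5,5,-5,0,0,0,-98,8.5,5,-5,0,0,0,-98,8.5,5,-5,0,0,0,-98,8.5],
)

```text
clock: 3.9
eef_pos: [0.398, -0.1501, 0.3015]
ee_rot: [179.9, 0.1, 130.2]
force: [1.6, 0.1, 0.4]
width: 0.996
```

```bash
python3 - <<'E'
from h import *
print(status.state()['qpos'])
rel([.45,-.10,.30],Rtool(230))
E
```

```text
[-2.06944512e+01  5.08644049e+00 -2.06445198e+01  6.40916090e+01
  5.61493873e-02  2.90773300e+01]
shift cm [0.46 7.21 0.17] turn [-1.000e-02  2.100e-01 -9.977e+01]
```

Request:
drive_tool(
  motion=[0.5,7.2,0,0,0,-100,8.5,0.5,7.2,0,0,0,-100,8.5,0.5,7.2,0,0,0,-100,8.5,0.5,7.2,0,0,0,-100,8.5,0.5,7.2,0,0,0,-100,8.5,0.5,7.2,0,0,0,-100,8.5,0.5,7.2,0,0,0,-100,8.5,0.5,7.2,0,0,0,-100,8.5,0.5,7.2,0,0,0,-100,8.5,0.5,7.2,0,0,0,-100,8.5],
)

```text
clock: 5.15
eef_pos: [0.4497, -0.0997, 0.3018]
ee_rot: [-179.8, 0.1, -129.7]
force: [-0.9, -0.2, -0.7]
width: 0.999
```

```bash
python3 - <<'E'
from h import *
print(status.state()['qpos'])
rel([.60,.02,.27],Rtool(276))
E
```

```text
[-1.25086185e+01  8.53084123e+00 -1.65452683e+01  6.47288449e+01
  2.32569682e-02 -6.27997057e+01]
shift cm [-18.8   -3.91   3.22] turn [-2.000e-01  4.000e-02 -4.571e+01]
```

Request:
drive_tool(
  motion=[-18.8,-3.9,3.2,0,0,-45.7,8.5,-18.8,-3.9,3.2,0,0,-45.7,8.5,-18.8,-3.9,3.2,0,0,-45.7,8.5,-18.8,-3.9,3.2,0,0,-45.7,8.5,-18.8,-3.9,3.2,0,0,-45.7,8.5,-18.8,-3.9,3.2,0,0,-45.7,8.5],
)

```text
clock: 5.9
eef_pos: [0.5998, 0.0205, 0.2698]
ee_rot: [-179.8, -0.0, -84.1]
force: [0.2, 0.2, 0.6]
width: 0.997
```

```bash
python3 - <<'E'
from h import *
print(status.state()['qpos'])
p,d,m,s=grab('wrist','w2')
E
```

```text
[ 1.96856634e+00  2.30439012e+01 -9.58210146e-01  6.58433526e+01
 -3.35165169e-02 -9.39298012e+01]
```

View pics/w2.png

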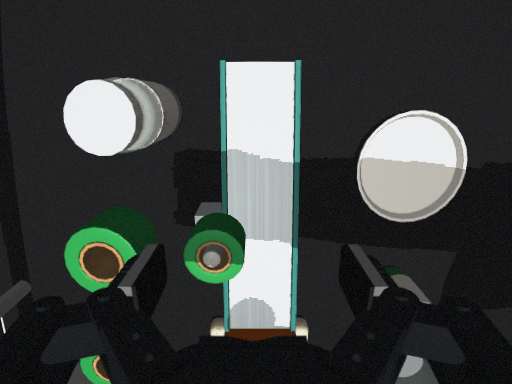

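The wrist view shows the foot edge at rows ≈62, the lane edges at columns 226 and 295, the spindle tip at (212,260) and the dish at (412,165). I'll measure from these.

```bash
python3 - <<'E'
from h import *
from scipy.optimize import least_squares
p=np.load('pics/w2.npz')['p'].astype(int); a=np.radians(9)
w=((p.min(2)>120)&(p.max(2)-p.min(2)<30))
L=[];Rr=[]
for v in list(range(68,200,3)):
    us=np.where(w[v,215:310])[0]+215; 
    if v<195: L.append((us[0]-.5,v))
    Rr.append((us[-1]+.5,v))
for v in range(200,300,4):
    us=np.where(w[v,250:310])[0]+250; Rr.append((us[-1]+.5,v))
F=[]
for u in range(232,290,3):
    vs=np.where(w[50:90,u])[0]+50; F.append((u,vs[0]-.5))
print(L[0],L[-1],Rr[0],Rr[-1],F[0],F[-1])
def res(t):
    f=np.array([t[0],t[1],0]);c,s=np.cos(t[2]),np.sin(t[2])
    ex=np.array([c*np.cos(a),s*np.cos(a),np.sin(a)]);ey=np.array([-s,c,0]);ez=np.cross(ex,ey)
    def loc(uv):
        o,d=rays('wrist',uv,'w2'); k=-((o-f)@ez)/(d@ez); P=o+d*k[:,None]-f; return P@ex,P@ey
    return 1e3*np.concatenate([loc(L)[1]+.036,loc(Rr)[1]-.036,loc(F)[0]])
q=least_squares(res,[.605,-.093,np.radians(96)],loss='soft_l1');t=q.x
print(t[:2].round(4),np.degrees(t[2]),'rms',np.sqrt(np.mean(res(t)**2)))
c,s=np.cos(t[2]),np.sin(t[2]); W=lambda x,y:np.round([t[0]+x*c-y*s,t[1]+x*s+y*c],4)
print('spindle pred',W(.18,-.046),'objective',W(.283,0))
hsv=cv2.cvtColor(p.astype(np.uint8),cv2.COLOR_RGB2HSV)
g=((hsv[...,0]>50)&(hsv[...,0]<75)&(hsv[...,1]>120)&(hsv[...,2]>100)).astype(np.uint8); g[:,:180]=0; g[:,250:]=0;g[:232]=0
vv,uu=np.where(g); print('roll top bbox',uu.min(),uu.max(),vv.min(),vv.max())
pts=np.c_[uu,vv]; (e,ax,an)=cv2.fitEllipse(cv2.convexHull(pts.astype(np.int32)).astype(np.float32)); print(e,ax,'top z.089',onz('wrist',[e],.089,'w2'))
print('spindle tip',onz('wrist',[(212,260)],.094,'w2'))
d=(p.min(2)>80).astype(np.uint8); d[:,:350]=0; d[:,470:]=0; d[:105]=0; d[225:]=0
k,l,st,cc=cv2.connectedComponentsWithStats(d); i=l[165,412]; h=cv2.convexHull(np.argwhere(l==i)[:,::-1].astype(np.int32)); e=cv2.fitEllipse(h.astype(np.float32)); print('dish',e,onz('wrist',[e[0]],.014,'w2'))
E
```

```text
(np.float64(225.5), 68) (np.float64(227.5), 194) (np.float64(294.5), 68) (np.float64(290.5), 296) (232, np.float64(61.5)) (289, np.float64(61.5))
[ 0.6066 -0.0929] 96.07636980242658 rms 0.3573734112828004
spindle pred [0.6333 0.0909] objective [0.5767 0.1885]
roll top bbox 184 243 232 283
(213.37680053710938, 256.4643249511719) (52.70160675048828, 59.486759185791016) top z.089 [[0.63201725 0.09042172 0.089     ]]
spindle tip [[0.63260609 0.09137121 0.094     ]]
dish ((411.54730224609375, 165.53514099121094), (103.4696273803711, 118.98395538330078), 42.11398696899414) [[ 0.42540574 -0.00265945  0.014     ]]
```

```bash
python3 - <<'E'
from h import *
rel([.6325,.091,.21],Rtool(-84))
rel([.6325,.091,.127],Rtool(-84))
E
```

```text
shift cm [-6.71 -3.97  6.01] turn [-0.17 -0.05 -0.1 ]
shift cm [-6.71 -3.95 14.31] turn [-0.17 -0.05 -0.1 ]
```

Request:
drive_tool(
  motion=[-6.7,-4.0,6,0,0,0,8.5,-6.7,-4.0,6,0,0,0,8.5,-6.7,-4.0,6,0,0,0,8.5,-6.7,-4.0,9,0,0,0,8.5,-6.7,-4.0,12,0,0,0,8.5,-6.7,-4.0,14.3,0,0,0,8.5,-6.7,-4.0,14.3,0,0,0,8.5,-6.7,-4.0,14.3,0,0,0,8.5],
)

```text
clock: 6.95
eef_pos: [0.6337, 0.0905, 0.1291]
ee_rot: [-179.7, -0.1, -84.0]
force: [0.6, -0.4, -0.3]
width: 0.994
```

```bash
python3 - <<'E'
from h import *
p,d,m,s=grab('wrist','w3')
E
```

```text
(no output)
```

View pics/w3.png

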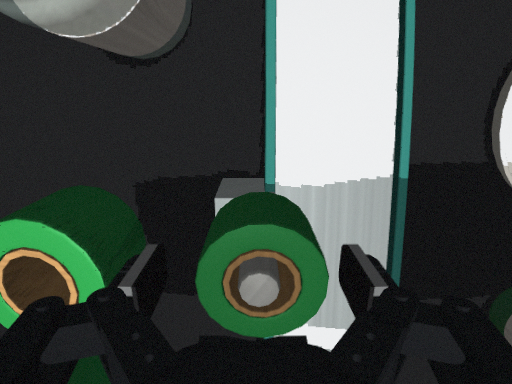

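```bash
python3 - <<'E'
from h import *
p=np.load('pics/w3.npz')['p']; hsv=cv2.cvtColor(p,cv2.COLOR_RGB2HSV)
g=((hsv[...,0]>50)&(hsv[...,0]<75)&(hsv[...,1]>120)&(hsv[...,2]>110)).astype(np.uint8); g[:,:180]=0; g[:,340:]=0;g[:215]=0
h=cv2.convexHull(np.argwhere(g)[:,::-1].astype(np.int32)); e=cv2.fitEllipse(h.astype(np.float32)); P=onz('wrist',[e[0]],.089,'w3'); print(e,P)
rel(np.r_[P[0,:2],.127],Rtool(-84)); print('tip',onz('wrist',[(259,291)],.094,'w3'))
E
```

```text
((265.1866149902344, 278.12615966796875), (104.85426330566406, 125.1395034790039), 119.06904602050781) [[0.63083341 0.08764161 0.089     ]]
shift cm [0.27 0.35 0.23] turn [-0.37 -0.05  0.01]
tip [[0.63317902 0.09078089 0.094     ]]
```

Request:
drive_tool(
  motion=[0,0.1,0.2,0,0,0,5.2,0,0.1,0.2,0,0,0,5.2,0,0.1,0.2,0,0,0,5.2,0,0.1,0.2,0,0,0,5.2,0,0.1,0.2,0,0,0,5.2,0,0.1,0.2,0,0,0,5.2],
  newtons=35,
)

```text
clock: 7.75
eef_pos: [0.6321, 0.091, 0.1265]
ee_rot: [-179.7, -0.1, -83.9]
force: [-2.1, -0.6, 6.1]
width: 0.665
```

Request:
drive_tool(
  motion=[0,0,-1,0,0,0,5.2,0,0,-2,0,0,0,5.2,0,0,-3,0,0,0,5.2,0,0,-4.5,0,0,0,5.2,0,0,-6,0,0,0,5.2,0,0,-7.5,0,0,0,5.2,0,0,-7.5,0,0,0,5.2,0,0,-7.5,0,0,0,5.2],
)

```text
clock: 8.75
eef_pos: [0.6315, 0.0909, 0.2003]
ee_rot: [-179.8, -0.1, -83.9]
force: [0.5, -0.3, -1.8]
width: 0.66
```

```bash
python3 - <<'E'
from h import *
p,d,m,s=grab('wrist','w4'); print(s['eef_pos'],s['force'])
E
```

```text
[0.63153144 0.09093171 0.20025785] [ 0.48303638 -0.31054947 -1.76646084]
```

View pics/w4.png

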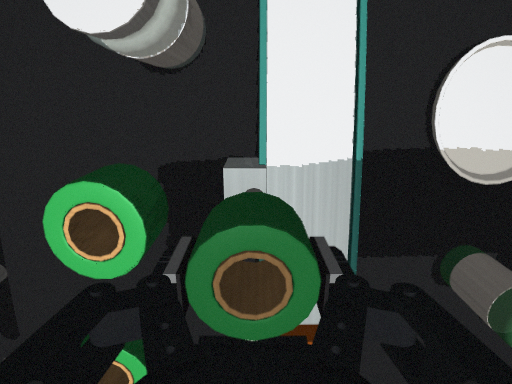

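```bash
python3 - <<'E'
from h import *
rel([.422,-.001,.20],Rtool(-84))
E
```

```text
shift cm [ 6.92 21.79 -0.06] turn [-0.14 -0.06  0.07]
```

Request:
drive_tool(
  motion=[1.5,4.4,0,0,0,0,5.2,3,9,0,0,0,0,5.2,4.5,14,0,0,0,0,5.2,6,19,0,0,0,0,5.2,6.9,21.8,0,0,0,0,5.2,6.9,21.8,0,0,0,0,5.2,6.9,21.8,4,0,0,0,5.2,6.9,21.8,8,0,0,0,5.2,6.9,21.8,10.2,0,0,0,5.2,6.9,21.8,10.2,0,0,0,5.2],
)

```text
clock: 10.05
eef_pos: [0.4221, -0.0005, 0.0962]
ee_rot: [-180.0, -0.0, -83.9]
force: [-0.2, 0.7, -1.9]
width: 0.665
```

Request:
drive_tool(
  motion=[0,0,0.3,0,0,0,5.2,0,0,0.6,0,0,0,5.2,0,0,0.8,0,0,0,5.2,0,0,0.8,0,0,0,5.2],
)

```text
clock: 10.55
eef_pos: [0.4228, -0.0008, 0.09]
ee_rot: [-179.8, -0.1, -83.9]
force: [-0.3, 0.7, -1.3]
width: 0.661
```

Request:
drive_tool(
  motion=[0,0,0.2,0,0,0,5.2,0,0,0.4,0,0,0,5.2,0,0,0.4,0,0,0,5.2],
)

```text
clock: 10.92
eef_pos: [0.4228, -0.0008, 0.0865]
ee_rot: [-179.8, -0.1, -83.9]
force: [-2.1, -0.7, 8.6]
width: 0.663
```

The roll is on the dish floor, with about 8.6 N pushing up. I'll release it and lift.

Request:
drive_tool(
  motion=[0,0,-0.1,0,0,0,7.6,0,0,-0.1,0,0,0,7.6,0,0,-0.1,0,0,0,7.6,0,0,-2,0,0,0,7.6,0,0,-6,0,0,0,7.6,0,0,-10,0,0,0,7.6,0,0,-14,0,0,0,7.6,0,0,-18,0,0,0,7.6,0,0,-18,0,0,0,7.6],
)

```text
clock: 12.05
eef_pos: [0.424, -0.0007, 0.2686]
ee_rot: [-179.4, -0.1, -83.9]
force: [0.2, -0.2, -0.5]
width: 0.893
```

```bash
python3 - <<'E'
from h import *
p,d,m,s=grab('wrist','w5'); print(s['eef_pos'],s['qpos'])
rel([.36,-.17,.28],Rtool(-121))
E
```

```text
[ 0.42402311 -0.00065853  0.2685774 ] [-7.30984969e-02  5.82912345e+00 -2.49202155e+01  5.86542571e+01
 -2.71811490e-02 -9.61423736e+01]
shift cm [16.17  8.03 -1.36] turn [-0.4   0.06 37.07]
```

View pics/w5.png

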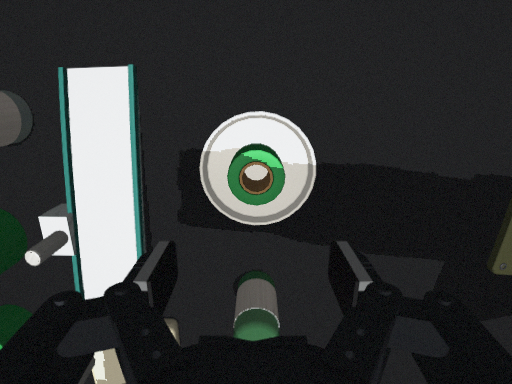

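The view shows the roll standing flat in the dish at (257,175), and the spindle bare. Next is the carrier.

```bash
python3 - <<'E'
from h import *
rel([.41,-.235,.27],Rtool(-121))
E
```

```text
shift cm [23.17  3.76 -0.32] turn [-0.4   0.06 37.07]
```

Request:
drive_tool(
  motion=[4,0.6,-0.3,0,0,10,6,9,1.3,-0.3,0,0,20,5,14,2.3,-0.3,0,0,30,5,19,3,-0.3,0,0,37,5,23.2,3.8,-0.3,0,0,37,5,23.2,3.8,-0.3,0,0,37,5,23.2,3.8,-0.3,0,0,37,5],
)

```text
clock: 12.98
eef_pos: [0.4079, -0.2347, 0.2674]
ee_rot: [-180.0, 0.1, -121.0]
force: [0.5, -0.0, -0.2]
width: 0.583
```

```bash
python3 - <<'E'
from h import *
p,d,m,s=grab('wrist','w6'); print(s['eef_pos'],s['qpos'])
E
```

```text
[ 0.40791562 -0.23471827  0.26738184] [-29.9734418   10.73998843 -19.09149541  60.15847632   0.10813544
 -89.02150222]
```

View pics/w6.png

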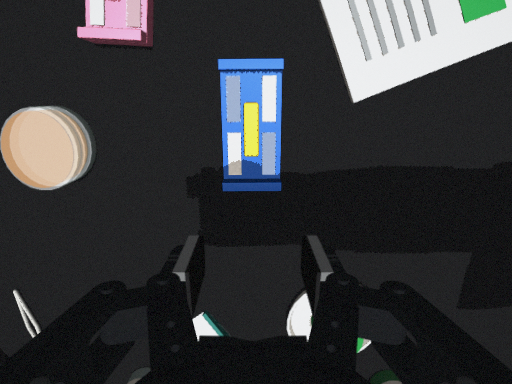

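The carrier lies at (251,130) with its yellow fin at (251,130), well aligned with the tool. I'll measure it.

```bash
python3 - <<'E'
from h import *
from scipy.optimize import minimize
p=np.load('pics/w6.npz')['p']; hsv=cv2.cvtColor(p,cv2.COLOR_RGB2HSV)
y=((hsv[...,0]>20)&(hsv[...,0]<35)&(hsv[...,1]>150)&(hsv[...,2]>80)).astype(np.uint8); y[:,:200]=0;y[:,300:]=0; y[200:]=0
vv,uu=np.where(y); P=onz('wrist',np.c_[uu,vv],.054,'w6')[:,:2]
rc=cv2.minAreaRect((P*1000).astype(np.float32)); print('fin',rc, uu.min(),uu.max(),vv.min(),vv.max())
P34=onz('wrist',[(219,59.5),(283.5,59.5),(223,182),(281,182)],.034,'w6'); print(P34.round(4),'centre',P34.mean(0))
print('L',np.linalg.norm(P34[0]-P34[2]),np.linalg.norm(P34[1]-P34[3]),'W',np.linalg.norm(P34[0]-P34[1]),np.linalg.norm(P34[2]-P34[3]))
d=P34[2]-P34[0]+P34[3]-P34[1]; print('ang',np.degrees(np.arctan2(d[1],d[0])))
a=cv2.resize(p[40:210,190:310],None,fx=3.4,fy=3.4,interpolation=cv2.INTER_NEAREST); cv2.imwrite('pics/c6.png',a[:,:,::-1])
_,X=cloud('w6','wrist')
print('slide tops z',[X[v,u,2].round(4) for u,v in [(235,150),(268,150),(233,98),(270,98),(251,130),(251,64),(290,130)]])
E
```

```text
fin ((386.7756042480469, -275.47833251953125), (47.75688934326172, 13.249167442321777), 59.04224395751953) 244 258 103 155
[[ 0.3799 -0.3454  0.034 ]
 [ 0.3279 -0.3142  0.034 ]
 [ 0.4408 -0.2426  0.034 ]
 [ 0.3889 -0.2115  0.034 ]] centre [ 0.3843713  -0.27842625  0.034     ]
L 0.11951532152516742 0.11947749606475247 W 0.060596641575588917 0.060507682379442235
ang 59.36134622425467
slide tops z [np.float64(0.0227), np.float64(0.0217), np.float64(0.0215), np.float64(0.0228), np.float64(0.0554), np.float64(0.0364), np.float64(-0.002)]
```

View pics/c6.png

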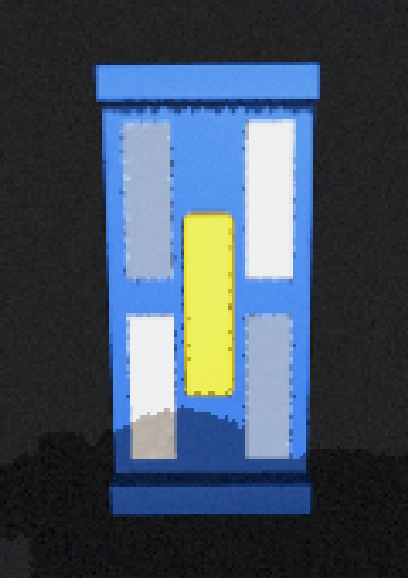

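```bash
python3 - <<'E'
from h import *
T=Rtool(-120.8,-15); z=T.apply([0,0,1]); print('toolz',z, T.as_euler('xyz',degrees=True))
G=np.array([.3816,-.2836,.049]); P=G-.054*z; print(P)
rel(P-.08*z,T); rel(P,T)
E
```

```text
toolz [ 0.13252645  0.22231518 -0.96592583] [ 180.    15.  -120.8]
[ 0.37444357 -0.29560502  0.10115999]
shift cm [ 9.07 -0.25  8.91] turn [ -0.06 -14.9   -0.09]
shift cm [ 7.01 -0.24 16.64] turn [ -0.06 -14.9   -0.09]
```

Request:
drive_tool(
  motion=[4,-0.1,3,0,-7.5,0,3.2,9.1,-0.25,8.9,0,-15,0,3.2,9.1,-0.25,8.9,0,-15,0,3.2,9.1,-0.25,8.9,0,-15,0,3.2,8.2,-0.25,12,0,-15,0,3.2,7.5,-0.25,14.5,0,-15,0,3.2,7.2,-0.25,16,0,-15,0,3.2,7.2,-0.25,16,0,-15,0,3.2],
)

```text
clock: 14.02
eef_pos: [0.3756, -0.2965, 0.1093]
ee_rot: [-179.8, 15.1, -120.6]
force: [-0.4, 0.6, 0.5]
width: 0.372
```

```bash
python3 - <<'E'
from h import *
p,d,m,s=grab('wrist','w7'); print(s['eef_pos'],s['force'])
T=Rtool(-120.8,-15); rel(np.array([ 0.3744,-0.2956,0.1012]),T)
E
```

```text
[ 0.37559237 -0.29645565  0.10931676] [-0.3770956   0.6478985   0.47389564]
shift cm [0.16 0.21 0.85] turn [-0.24  0.07  0.13]
```

View pics/w7.png

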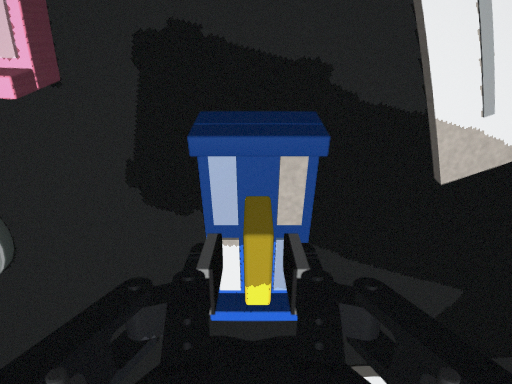

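The fin at (258,250) is between the pads at columns 215 and 295. I'll make the computed 2 mm correction, go down and close.

Request:
drive_tool(
  motion=[0.1,0.2,0.4,0,0,0,3.2,0.15,0.2,0.8,0,0,0,3.2,0.15,0.2,0.8,0,0,0,2.4,0.15,0.2,0.8,0,0,0,1.0,0.15,0.2,0.8,0,0,0,1.0,0.15,0.2,0.8,0,0,0,1.0,0.15,0.2,0.8,0,0,0,1.0],
  newtons=60,
)

```text
clock: 14.95
eef_pos: [0.3731, -0.2972, 0.1008]
ee_rot: [-179.8, 15.1, -120.9]
force: [-1.6, -0.4, 3.6]
width: 0.154
```

The fin is gripped at 13 mm opening. I'll compute the carry path from the carrier pose.

```bash
cat >> h.py <<'E'
FOOT=np.array([.6062,-.0929,0]); YAW=96.05
def grip():
    z=np.load('pics/grip.npz'); return z['p'],R.from_quat(z['q'])
def tcp_for(cpos,crot):   # carrier underside-centre pose -> TCP pose
    p,q=grip(); return cpos+crot.apply(p), crot*q
def ramp(x,h,y=0,pitch=9):  # slope coords, h above surface
    A=R.from_euler('z',YAW,degrees=True)*R.from_euler('y',-9,degrees=True)
    return FOOT+A.apply([x,y,h]), R.from_euler('z',YAW,degrees=True)*R.from_euler('y',-pitch,degrees=True)
def relc(c):
    rel(*tcp_for(*c))
E
python3 - <<'E'
from h import *
s=status.state(); Rc=R.from_euler('z',59.2,degrees=True); q=Rc.inv()*R.from_euler('xyz',s['ee_rot'],degrees=True)
p=Rc.inv().apply(s['eef_pos']-[.3867,-.275,0]); print(p,q.as_euler('xyz',degrees=True)); p[1]=0
np.savez('pics/grip.npz',p=p,q=q.as_quat())
z=R.from_euler('z',59.2,degrees=True)
relc((np.array([.3867,-.275,.03]),Rc)); relc((np.array([.3867,-.275,.10]),Rc))
relc((np.array([.47,-.16,.11]),R.from_euler('z',78,degrees=True)))
c=ramp(.078,.06); print(c[0]); relc(c)
E
```

```text
[-0.0260456   0.00031261  0.10076116] [-179.78004343   15.06410807  179.91159396]
shift cm [-0.78 -0.04 -2.9 ] turn [ 0. -0.  0.]
shift cm [-2.6  -0.07 -9.66] turn [ 0. -0.  0.]
shift cm [-16.65  -2.14  -6.9 ] turn [ -4.89  -0.07 -18.15]
[ 0.59906956 -0.02562319  0.07146319]
shift cm [-32.23  -7.94   1.85] turn [-12.36  -8.82 -34.72]
```

Request:
drive_tool(
  motion=[-0.3,0,-1,0,0,0,1,-0.8,0,-3,0,0,0,1,-1.7,0,-6,0,0,0,1,-2.6,0,-9.7,0,0,0,1,-2.6,0,-9.7,0,0,0,1],
)

```text
clock: 15.58
eef_pos: [0.374, -0.2981, 0.2035]
ee_rot: [-179.5, 15.0, -120.8]
force: [0.4, -0.6, -3.3]
width: 0.151
```

```bash
python3 - <<'E'
from h import *
p,d,m,s=grab('wrist','w8'); print(s['eef_pos'],s['force'],s['width'])
p,d,m,s=grab('scene','s8'); cv2.imwrite('pics/s8c.png',cv2.resize(p[60:230,130:370],None,fx=3,fy=3)[:,:,::-1])
E
```

```text
[ 0.37401192 -0.29810768  0.20350289] [ 0.42357179 -0.55933793 -3.25110708] 0.15133100400049387
```

View pics/w8.png

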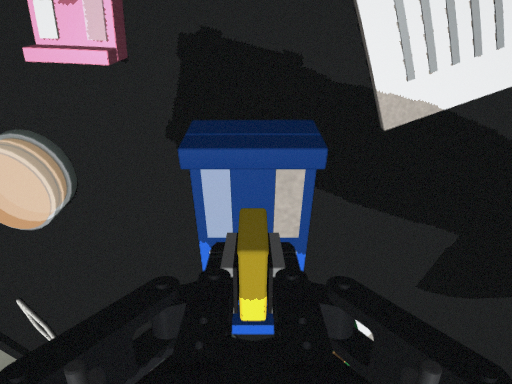

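View pics/s8c.png

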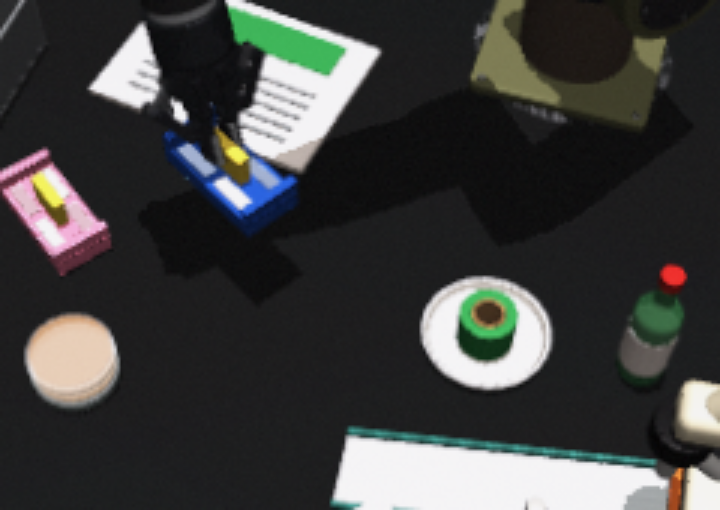

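It is held level, with all four slides in place and the roll upright in the dish. On to the ramp.

```bash
python3 - <<'E'
from h import *
relc((np.array([.48,-.15,.11]),R.from_euler('z',78,degrees=True)))
_,X=cloud('w8','wrist')
print(X[145:165:6,252,2].round(4), X[225,205].round(4),X[225,295].round(4), X[215,252].round(4))
E
```

```text
shift cm [-15.37  -2.53   3.09] turn [ -4.85  -0.07 -18.14]
[0.1363 0.1393 0.1386 0.1381] [ 0.4053 -0.3004  0.1222] [ 0.3623 -0.2772  0.1245] [ 0.3764 -0.2984  0.1304]
```

Request:
drive_tool(
  motion=[-1,-0.2,0.2,-0.3,0,-1.2,1,-3,-0.5,0.6,-1,0,-3.5,1,-5.5,-0.9,1.1,-1.7,0,-6.5,1,-8,-1.3,1.6,-2.5,0,-9.5,1,-10.5,-1.7,2.1,-3.3,0,-12.4,1,-13,-2.1,2.6,-4.1,0,-15.3,1,-14.8,-2.4,3,-4.7,0,-17.5,1,-15.4,-2.5,3.1,-4.9,0,-18.1,1,-15.4,-2.5,3.1,-4.9,0,-18.1,1],
)

```text
clock: 16.8
eef_pos: [0.4746, -0.175, 0.2108]
ee_rot: [-179.9, 15.0, -102.1]
force: [0.0, -0.2, -4.0]
width: 0.147
```

```bash
python3 - <<'E'
from h import *
print(status.state()['qpos'])
relc(ramp(.078,.06))
E
```

```text
[ -27.29389387   18.75553165  -18.36191851   56.78902588   14.50503743
 -105.65536586]
shift cm [-11.69 -10.31   7.7 ] turn [ -5.96  -9.02 -17.03]
```

Request:
drive_tool(
  motion=[-1,-0.9,0.7,-0.5,-0.8,-1.5,1,-2.6,-2.3,1.7,-1.3,-2,-3.8,1,-4.4,-3.9,2.9,-2.2,-3.4,-6.4,1,-6.2,-5.5,4.1,-3.2,-4.8,-9,1,-8,-7.1,5.3,-4.1,-6.2,-11.7,1,-9.8,-8.6,6.4,-5,-7.6,-14.3,1,-11.2,-9.9,7.4,-5.7,-8.7,-16.4,1,-11.7,-10.3,7.7,-6,-9,-17,1,-11.7,-10.3,7.7,-6,-9,-17,1],
)

```text
clock: 17.92
eef_pos: [0.6039, -0.0664, 0.1667]
ee_rot: [-179.9, 24.1, -84.0]
force: [-0.5, -0.4, -3.6]
width: 0.152
```

```bash
python3 - <<'E'
from h import *
p,d,m,s=grab('wrist','w9'); print(s['eef_pos'],s['force'],s['width'])
grab('top','t9'); p,d,m,s=grab('scene','s9'); cv2.imwrite('pics/s9c.png',cv2.resize(p[130:300,200:440],None,fx=3,fy=3)[:,:,::-1])
relc(ramp(.078,.06));relc(ramp(.078,.01));relc(ramp(.078,.0))
E
```

```text
[ 0.60391042 -0.06640958  0.16669738] [-0.53649156 -0.43169136 -3.60543455] 0.1523437860509303
shift cm [-0.   -0.03  0.08] turn [-0.01 -0.04 -0.07]
shift cm [ 1.29 -0.01  4.91] turn [-0.01 -0.04 -0.07]
shift cm [ 1.55 -0.01  5.88] turn [-0.01 -0.04 -0.07]
```

View pics/w9.png

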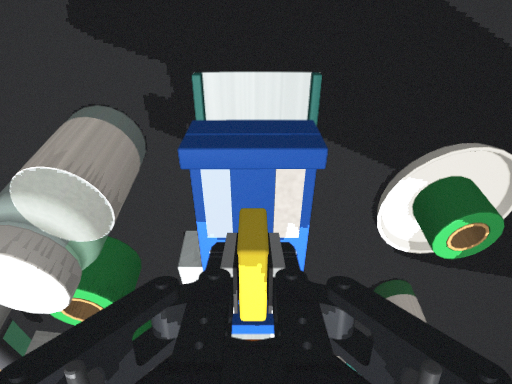

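View pics/s9c.png

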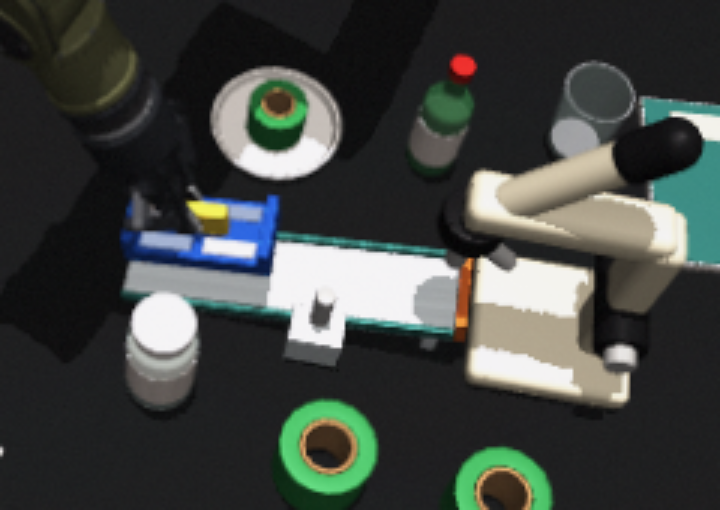

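```bash
python3 - <<'E'
from h import *
P=onz('wrist',[(203.5,73),(311,73)],0,'w9'); print(P.round(4),P.mean(0),np.linalg.norm(P[0]-P[1]))
p,q=ramp(0,0); A=R.from_euler('z',YAW,degrees=True); print((A.inv().apply(P-FOOT)*1e3).round(1))
z=np.load('pics/w9.npz')['p']; cv2.imwrite('pics/w9c.png',cv2.resize(z[60:260,160:350],None,fx=3.5,fy=3,interpolation=cv2.INTER_NEAREST)[:,:,::-1])
# carrier far wall top edge corners at tool-relative height
cp=np.array([-.065,0,.034]); cc=ramp(.078,.06); 
for c in ([-.065,.031,.034],[-.065,-.031,.034],[-.055,.031,.034]): print(proj('wrist',[cc[0]+cc[1].apply(c)],'w9'))
E
```

```text
[[ 0.6413 -0.0886  0.    ]
 [ 0.5705 -0.096   0.    ]] [ 0.60587619 -0.09230518  0.        ] 0.07123157900669429
[[  0.6 -35.4   0. ]
 [  0.6  35.9   0. ]]
[[333.69776618 148.22943018]]
[[183.88358789 148.23976533]]
[[330.5248842 169.585597 ]]
```

View pics/w9c.png

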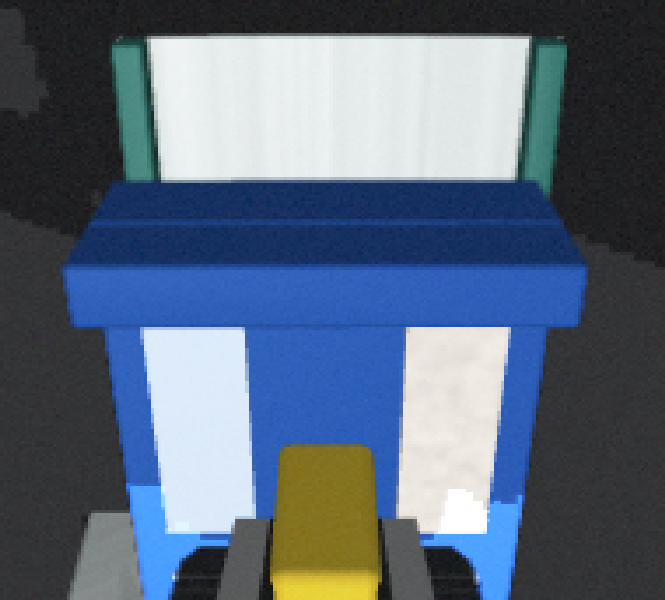

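```bash
python3 - <<'E'
from h import *
cc=ramp(.078,.06); z=np.load('pics/w9.npz'); Rt=R.from_euler('xyz',z['rot'],degrees=True); print(z['pos'],z['rot'])
for c in ([-.065,.031,.034],[-.065,-.031,.034],[0,0,.054]): 
    t=Rt.inv().apply(cc[0]+cc[1].apply(c)-z['pos']); print((t*1e3).round(1), proj('wrist',[cc[0]+cc[1].apply(c)],'w9'))
m=imaging.camera_model('wrist'); Ti=np.linalg.inv(m['mount']); print(Ti@np.array([.05,0,.06,1]))
E
```

```text
[ 0.60391042 -0.06640958  0.16669738] [-179.85644307   24.05145252  -84.03666697]
[55.3 31.6 53.9] [[333.69776618 148.22943018]]
[ 55.2 -30.4  54.1] [[183.88358789 148.23976533]]
[-12.7   0.7  51.6] [[258.12027952 292.25889495]]
[ 0.00200058 -0.0146687   0.13144801  1.        ]
```

```bash
python3 - <<'E'
from h import *
print(imaging.camera_model('wrist')['mount']); print(imaging.camera_model('wrist')['mount'])
E
```

```text
[[ 2.59804456e-04 -9.55539814e-01 -2.94861994e-01  7.47419721e-02]
 [ 9.99999768e-01  4.34032624e-04 -5.25435834e-04 -1.92514571e-03]
 [ 6.30054585e-04 -2.94861789e-01  9.55539705e-01 -6.99302936e-02]
 [ 0.00000000e+00  0.00000000e+00  0.00000000e+00  1.00000000e+00]]
[[ 2.59804456e-04 -9.55539814e-01 -2.94861994e-01  7.47419721e-02]
 [ 9.99999768e-01  4.34032624e-04 -5.25435834e-04 -1.92514571e-03]
 [ 6.30054585e-04 -2.94861789e-01  9.55539705e-01 -6.99302936e-02]
 [ 0.00000000e+00  0.00000000e+00  0.00000000e+00  1.00000000e+00]]
```

The calibration differs slightly from one process to the next. The relative evidence inside one picture is stronger: lane axis at column 256.8, carrier at column 252.9. So the lane is about 2.6 mm toward tool +y, and I'll correct by that while lowering.

Request:
drive_tool(
  motion=[0.3,0.26,1,0,0,0,1,0.6,0.26,2.2,0,0,0,1,0.9,0.26,3.4,0,0,0,1,1.2,0.26,4.6,0,0,0,1,1.4,0.26,5.4,0,0,0,1,1.45,0.26,5.6,0,0,0,1,1.45,0.26,5.6,0,0,0,1],
)

```text
clock: 18.95
eef_pos: [0.6004, -0.0577, 0.1105]
ee_rot: [-179.8, 24.0, -84.1]
force: [0.1, -0.1, -4.3]
width: 0.151
```

```bash
python3 - <<'E'
from h import *
p,d,m,s=grab('wrist','w10'); print(s['eef_pos'],s['force'],s['width'])
relc(ramp(.078,.0,.0026))
E
```

```text
[ 0.60035918 -0.05772276  0.11045048] [ 0.06965526 -0.08711135 -4.33723569] 0.15098370632583166
shift cm [0.12 0.07 0.29] turn [-0.06 -0.03 -0.02]
```

View pics/w10.png

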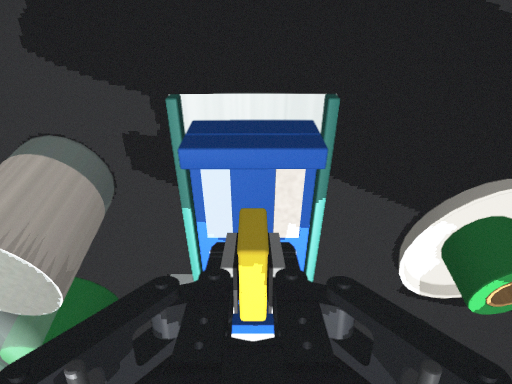

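Now it is centred: rails at columns 182 and 324 near the foot, carrier at 181 to 326 (wall top, nearer the camera). I'll lower the last few millimetres gently.

Request:
drive_tool(
  motion=[0.04,0,0.15,0,0,0,1,0.08,0,0.3,0,0,0,1,0.08,0,0.3,0,0,0,1],
)

```text
clock: 19.38
eef_pos: [0.6005, -0.0574, 0.1079]
ee_rot: [-179.7, 24.0, -84.1]
force: [1.0, -1.8, -1.3]
width: 0.154
```

Request:
drive_tool(
  motion=[0.03,0,0.1,0,0,0,1,0.03,0,0.1,0,0,0,1,0.03,0,0.1,0,0,0,1],
)

```text
clock: 19.75
eef_pos: [0.6005, -0.0574, 0.1079]
ee_rot: [-179.7, 24.0, -84.1]
force: [-1.9, -3.1, 4.9]
width: 0.149
```

It's in contact with about 9 N of press. I'll push up-slope, with (-0.966, 0, 0.259) per cm in tool axes.

Request:
drive_tool(
  motion=[-0.6,0,0.14,0,0,0,1,-1.5,0,0.38,0,0,0,1,-2.5,0,0.65,0,0,0,1,-3.5,0,0.92,0,0,0,1,-4.4,0,1.16,0,0,0,1,-5,0,1.32,0,0,0,1,-5,0,1.32,0,0,0,1],
)

```text
clock: 20.62
eef_pos: [0.5963, -0.0066, 0.116]
ee_rot: [-179.6, 24.0, -84.0]
force: [1.6, -3.6, 5.0]
width: 0.153
```

```bash
python3 - <<'E'
from h import *
p,d,m,s=grab('wrist','w11'); print(s['eef_pos'],s['force'],s['width'])
relc(ramp(.2,0,.0026)); relc(ramp(.239,0,.0026))
E
```

```text
[ 0.59633637 -0.00661381  0.11600453] [ 1.55199288 -3.57428995  4.9912542 ] 0.15341349671537008
shift cm [-6.76  0.21  1.83] turn [-0.22 -0.04  0.04]
shift cm [-10.53   0.22   2.84] turn [-0.22 -0.04  0.04]
```

View pics/w11.png

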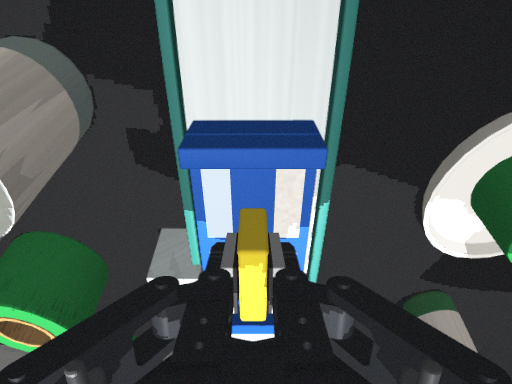

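The carrier is sliding in the lane, about 2 mm off mid-lane to the left. I'll trim y by +0.2 cm while going on.

Request:
drive_tool(
  motion=[-0.6,0.03,0.15,0,0,0,1,-1.5,0.07,0.39,0,0,0,1,-2.5,0.12,0.66,0,0,0,1,-3.5,0.15,0.93,0,0,0,1,-4.5,0.2,1.2,0,0,0,1,-5.5,0.2,1.47,0,0,0,1,-6.3,0.2,1.69,0,0,0,1,-6.7,0.2,1.8,0,0,0,1,-6.7,0.2,1.8,0,0,0,1],
)

```text
clock: 21.8
eef_pos: [0.5874, 0.0606, 0.1267]
ee_rot: [-179.6, 23.9, -84.0]
force: [2.2, -6.8, 7.7]
width: 0.149
```

```bash
python3 - <<'E'
from h import *
p,d,m,s=grab('wrist','w12'); print(s['eef_pos'],s['force'],s['width'])
p,d,m,s=grab('scene','s12'); cv2.imwrite('pics/s12c.png',cv2.resize(p[150:280,230:430],None,fx=4,fy=4)[:,:,::-1])
relc(ramp(.239,0,.0026))
E
```

```text
[0.58735449 0.06062667 0.12672493] [ 2.22990993 -6.80165221  7.6892327 ] 0.14940508363863356
shift cm [-3.9   0.02  1.06] turn [-0.21 -0.11 -0.  ]
```

View pics/s12c.png

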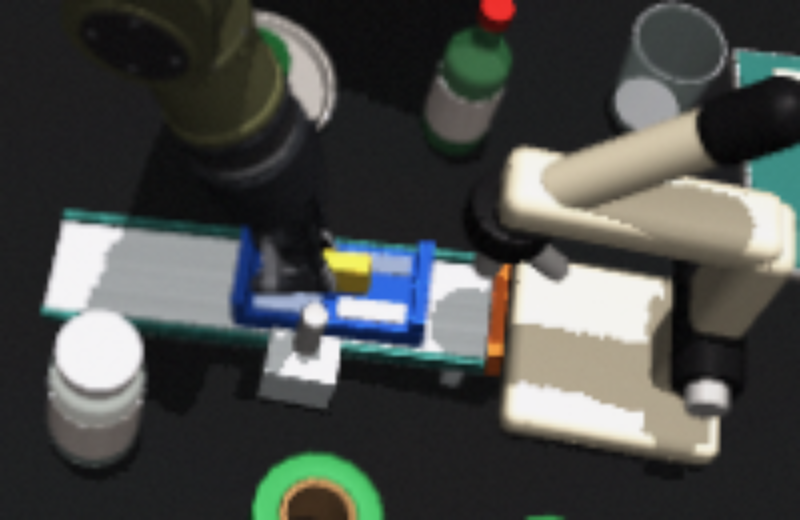

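View pics/w12.png

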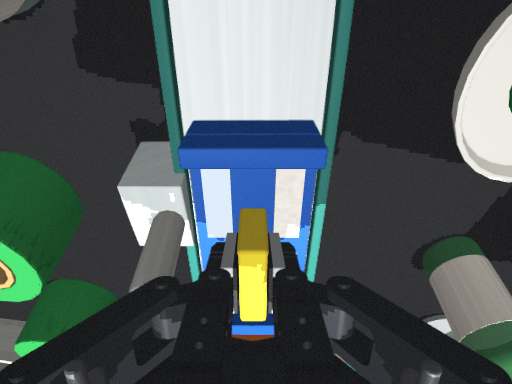

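Before passing the spindle, I'll check how far the finger linkage sticks out sideways and down.

```bash
python3 - <<'E'
from h import *
z=np.load('pics/w12.npz'); _,X=cloud('w12','wrist')
W=R.from_euler('xyz',z['rot'],degrees=True); t=W.inv().apply(X.reshape(-1,3)-z['pos']); w=X.reshape(-1,3)
t=t.reshape(384,512,3)
for v in range(230,384,12):
    print(v,[tuple((t[v,u]*1e3).round().astype(int)) if np.isfinite(t[v,u,0]) else None for u in (110,130,150,170,190,205)])
A=R.from_euler('z',YAW,degrees=True); print('TCP rel spindle in ramp axes',A.inv().apply(z['pos']-np.array([.6325,.091,.094])).round(4))
u,v=172,218; print('spindle tip',X[v,u])
E
```

```text
230 [(np.int64(-26), np.int64(-118), np.int64(151)), (np.int64(-26), np.int64(-101), np.int64(151)), (np.int64(10), np.int64(-55), np.int64(72)), (np.int64(12), np.int64(-44), np.int64(69)), (np.int64(2), np.int64(-38), np.int64(90)), (np.int64(5), np.int64(-28), np.int64(83))]
242 [(np.int64(-41), np.int64(-123), np.int64(158)), (np.int64(-40), np.int64(-105), np.int64(157)), (np.int64(9), np.int64(-51), np.int64(60)), (np.int64(8), np.int64(-42), np.int64(62)), (np.int64(-7), np.int64(-40), np.int64(93)), (np.int64(-3), np.int64(-29), np.int64(84))]
254 [(np.int64(-55), np.int64(-128), np.int64(163)), (np.int64(-55), np.int64(-110), np.int64(164)), (np.int64(6), np.int64(-50), np.int64(54)), (np.int64(4), np.int64(-41), np.int64(57)), (np.int64(-19), np.int64(-42), np.int64(100)), (np.int64(-12), np.int64(-30), np.int64(87))]
266 [(np.int64(-72), np.int64(-135), np.int64(172)), (np.int64(-71), np.int64(-115), np.int64(170)), (np.int64(4), np.int64(-48), np.int64(47)), (np.int64(0), np.int64(-41), np.int64(53)), (np.int64(-31), np.int64(-43), np.int64(105)), (np.int64(-21), np.int64
[... 1906 characters left out ...]
(np.int64(17), np.int64(-13), np.int64(-13))]
362 [(np.int64(4), np.int64(-43), np.int64(-5)), (np.int64(-3), np.int64(-40), np.int64(1)), (np.int64(-8), np.int64(-36), np.int64(6)), (np.int64(16), np.int64(-21), np.int64(-16)), (np.int64(16), np.int64(-17), np.int64(-16)), (np.int64(17), np.int64(-13), np.int64(-16))]
374 [(np.int64(-2), np.int64(-44), np.int64(-5)), (np.int64(-7), np.int64(-41), np.int64(0)), (np.int64(11), np.int64(-27), np.int64(-15)), (np.int64(20), np.int64(-19), np.int64(-22)), (np.int64(19), np.int64(-15), np.int64(-22)), (np.int64(19), np.int64(-12), np.int64(-21))]
TCP rel spindle in ramp axes [-0.0254  0.0481  0.0327]
spindle tip [0.63002151 0.08194687 0.05143443]
```

There's enough clearance: the linkage reaches y = -38 mm at z = 19 mm, which is above the spindle tip, and the spindle's near edge is at 39 mm. When releasing I'll open to only about 22 mm. Going on to just short of the stop.

Request:
drive_tool(
  motion=[-0.5,0,0.12,0,0,0,1,-1.2,0,0.3,0,0,0,1,-2.0,0,0.52,0,0,0,1,-2.8,0,0.74,0,0,0,1,-3.3,0,0.87,0,0,0,1,-3.4,0,0.9,0,0,0,1],
)

```text
clock: 22.65
eef_pos: [0.5837, 0.0948, 0.1322]
ee_rot: [-179.6, 23.9, -84.1]
force: [1.4, -8.9, 7.4]
width: 0.155
```

Request:
drive_tool(
  motion=[-0.1,0,0.03,0,0,0,1,-0.2,0,0.05,0,0,0,1,-0.2,0,0.05,0,0,0,1],
)

```text
clock: 23.02
eef_pos: [0.5835, 0.0966, 0.1325]
ee_rot: [-179.6, 23.9, -84.1]
force: [1.3, -7.6, 5.6]
width: 0.153
```

Request:
drive_tool(
  motion=[-0.1,0,0.03,0,0,0,1,-0.2,0,0.05,0,0,0,1,-0.2,0,0.05,0,0,0,1],
)

```text
clock: 23.4
eef_pos: [0.5833, 0.0987, 0.1328]
ee_rot: [-179.6, 23.9, -84.1]
force: [2.6, -7.6, 6.4]
width: 0.152
```

Request:
drive_tool(
  motion=[-0.1,0,0.03,0,0,0,1,-0.2,0,0.05,0,0,0,1,-0.2,0,0.05,0,0,0,1],
)

```text
clock: 23.78
eef_pos: [0.583, 0.1007, 0.1331]
ee_rot: [-179.6, 23.9, -84.1]
force: [1.0, -7.4, 6.4]
width: 0.149
```

```bash
python3 - <<'E'
from h import *
p,d,m,s=grab('scene','s13'); cv2.imwrite('pics/s13c.png',cv2.resize(p[180:265,290:410],None,fx=6,fy=6,interpolation=cv2.INTER_CUBIC)[:,:,::-1])
relc(ramp(.239,0,.0026))
E
```

```text
shift cm [ 0.05 -0.    0.01] turn [-0.19 -0.16 -0.04]
```

View pics/s13c.png

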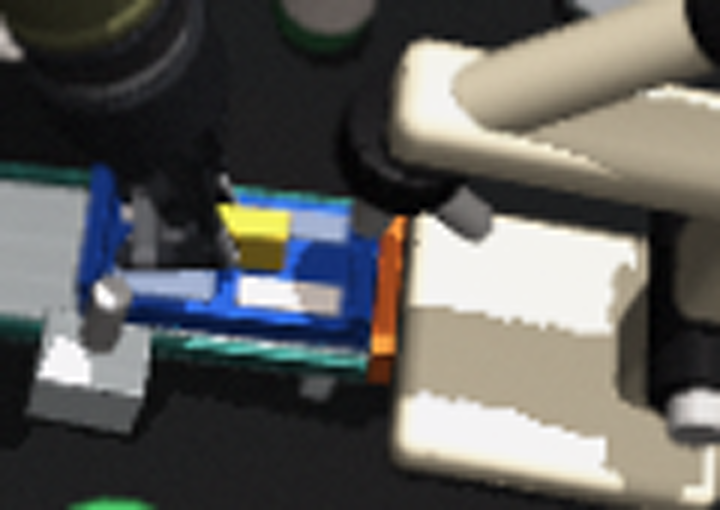

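It's within a few millimetres of the stop, and the force still reads plain friction. I'll keep creeping.

Request:
drive_tool(
  motion=[-0.1,0,0.03,0,0,0,1,-0.15,0,0.04,0,0,0,1,-0.15,0,0.04,0,0,0,1],
)

```text
clock: 24.2
eef_pos: [0.5829, 0.1017, 0.1333]
ee_rot: [-179.6, 23.8, -84.1]
force: [1.3, -10.9, 6.6]
width: 0.15
```

Request:
drive_tool(
  motion=[-0.1,0,0.03,0,0,0,1,-0.15,0,0.04,0,0,0,1,-0.15,0,0.04,0,0,0,1],
)

```text
clock: 24.58
eef_pos: [0.5829, 0.1019, 0.1334]
ee_rot: [-179.6, 23.7, -84.2]
force: [1.2, -16.5, 8.8]
width: 0.154
```

Contact: the motion has stalled and up-slope force rose to 16.5 N. I'll release with a small opening and look.

Request:
drive_tool(
  motion=[0,0,0,0,0,0,1.6,0,0,0,0,0,0,2.0,0,0,0,0,0,0,2.2,0,0,0,0,0,0,2.2],
)

```text
clock: 25.08
eef_pos: [0.5811, 0.1056, 0.1324]
ee_rot: [-179.8, 24.1, -84.1]
force: [0.1, -0.6, -0.3]
width: 0.259
```

```bash
python3 - <<'E'
from h import *
p,d,m,s=grab('wrist','w14'); print(s['eef_pos'],s['force'],s['width'])
E
```

```text
[0.58108701 0.10564937 0.13240295] [ 0.08341623 -0.59963334 -0.34060656] 0.25948224189784386
```

View pics/w14.png

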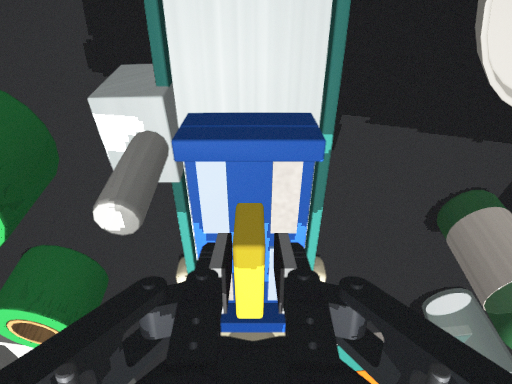

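The pads at columns 222 and 280 are clear of the fin (235–265), and the force is zero. I'll retreat along the fingers.

Request:
drive_tool(
  motion=[0,0,-0.6,0,0,0,2.2,0,0,-1.6,0,0,0,2.2,0,0,-3,0,0,0,2.2,0,0,-5,0,0,0,2.2,0,0,-8,0,0,0,2.2,0,0,-11,0,0,0,2.2,0,0,-14,0,0,0,2.2,0,0,-14,0,0,0,2.2],
)

```text
clock: 26.12
eef_pos: [0.5885, 0.0473, 0.2638]
ee_rot: [-179.4, 24.0, -84.0]
force: [0.7, 0.2, -0.1]
width: 0.258
```

```bash
python3 - <<'E'
from h import *
p,d,m,s=grab('wrist','w15'); print(s['eef_pos'],s['force'],s['width'])
p,d,m,s=grab('scene','s15'); cv2.imwrite('pics/s15c.png',cv2.resize(p[140:270,240:410],None,fx=4.5,fy=4.5,interpolation=cv2.INTER_CUBIC)[:,:,::-1])
E
```

```text
[0.58852409 0.04731304 0.26380183] [ 0.68653476  0.24366329 -0.05253435] 0.25753173079098024
```

View pics/w15.png

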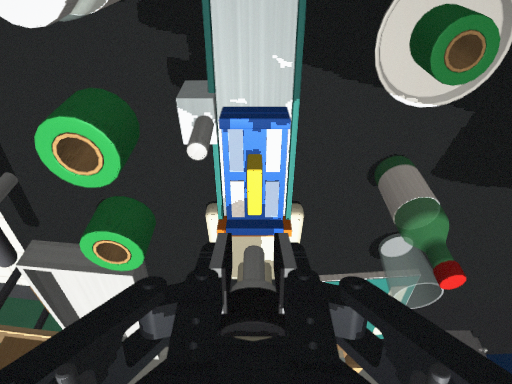

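View pics/s15c.png

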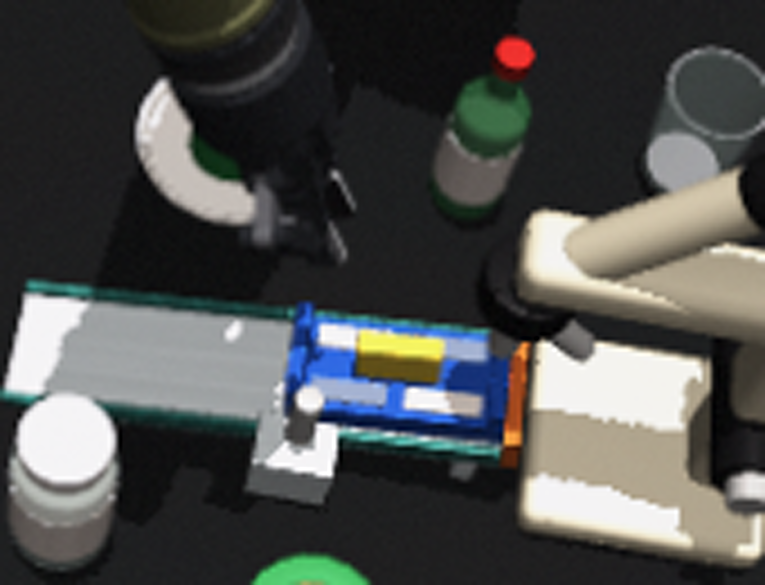

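```bash
python3 - <<'E'
from h import *
p=np.load('pics/w15.npz')['p']; cv2.imwrite('pics/w15c.png',cv2.resize(p[95:245,195:315],None,fx=4,fy=4,interpolation=cv2.INTER_NEAREST)[:,:,::-1])
rel([.45,-.15,.33],Rtool(-84))
E
```

```text
shift cm [ 13.9   15.59 -13.84] turn [-0.28 24.03 -0.14]
```

View pics/w15c.png

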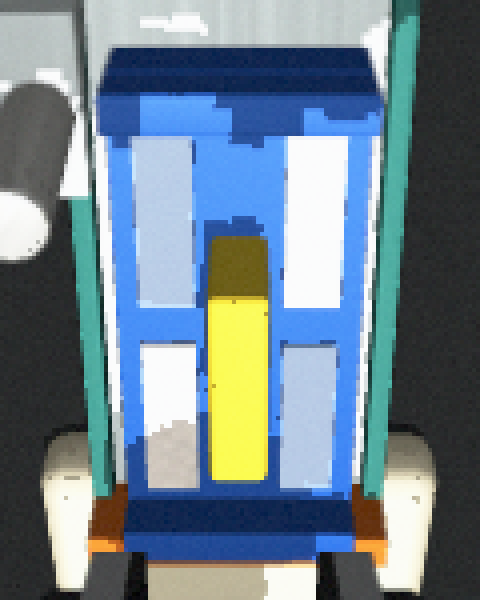

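The carrier is square at the orange stop, with all four slides in place. I'll withdraw and check with the fixed cameras.

Request:
drive_tool(
  motion=[2,2.5,-3,0,4,0,2.2,5,6,-6,0,9,0,2.2,8,9,-9,0,15,0,2.2,11,12.5,-12,0,20,0,2.2,13.9,15.6,-13.8,0,24,0,2.2,13.9,15.6,-13.8,0,24,0,2.2,13.9,15.6,-13.8,0,24,0,2.2,13.9,15.6,-13.8,0,24,0,2.2],
)

```text
clock: 27.22
eef_pos: [0.4504, -0.149, 0.3286]
ee_rot: [-179.9, 0.1, -84.1]
force: [-0.3, -0.0, -0.4]
width: 0.256
```

```bash
python3 - <<'E'
from h import *
grab('top','t16'); p,d,m,s=grab('scene','s16'); print(s['eef_pos'],s['force'])
cv2.imwrite('pics/s16c.png',cv2.resize(p[135:265,230:430],None,fx=4,fy=4,interpolation=cv2.INTER_CUBIC)[:,:,::-1])
for n,t in (('scene','s16'),('top','t16')):
    p=np.load(f'pics/{t}.npz')['p']; hsv=cv2.cvtColor(p,cv2.COLOR_RGB2HSV)
    y=((hsv[...,0]>20)&(hsv[...,0]<35)&(hsv[...,1]>120)&(hsv[...,2]>100)).astype(np.uint8); k,l,st,c=cv2.connectedComponentsWithStats(y)
    A=R.from_euler('z',YAW,degrees=True)*R.from_euler('y',-9,degrees=True)
    for i in range(1,k):
        if st[i,4]>25:
            P=onz(n,[c[i]],.09)[0]; print(n,st[i],c[i].round(1),'slope coords of fin top-ish mm',(A.inv().apply(P-FOOT)*1e3).round(1))
    f=ramp(.239,0); q=proj(n,[f[0]+f[1].apply(v) for v in ([-.065,.031,.034],[-.065,-.031,.034],[.065,.031,.034],[.065,-.031,.034],[-.025,0,.054],[.025,0,.054])]); print(n,'model px',q.round(1).tolist())
p=np.load('pics/t16.npz')['p']; cv2.imwrite('pics/t16c.png',cv2.resize(p[90:290,70:330],None,fx=3,fy=3,interpolation=cv2.INTER_CUBIC)[:,:,::-1])
E
```

```text
[ 0.45049151 -0.14903226  0.32870658] [-0.60221854  0.02242693  0.65707701]
scene [110  55  17  13 170] [117.8  61.1] slope coords of fin top-ish mm [-494.7  434.2  169.5]
scene [141 118  10  12  59] [145.3 123.8] slope coords of fin top-ish mm [-318.4  196.9  141.5]
scene [319 214  19   7  91] [328.5 217. ] slope coords of fin top-ish mm [239.4   0.   53.2]
scene model px [[305.4, 207.7], [302.3, 228.0], [353.7, 212.7], [351.8, 233.5], [318.8, 215.8], [337.9, 217.8]]
top [160 178  19   6  80] [168.9 180.3] slope coords of fin top-ish mm [238.3   3.2  53.4]
top [382 228  17  13  91] [390. 234.] slope coords of fin top-ish mm [-320.6  222.4  141.9]
top [452 293  20  21 338] [461.5 303.3] slope coords of fin top-ish mm [-495.9  440.5  169.7]
top model px [[194.3, 188.4], [191.6, 165.9], [145.8, 194.2], [143.2, 171.3], [177.9, 178.1], [159.0, 180.2]]
```

View pics/t16c.png

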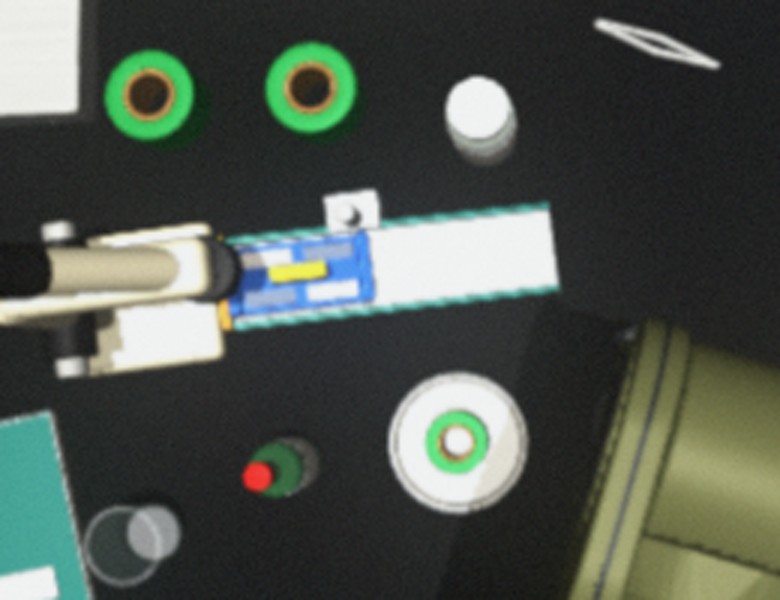

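View pics/s16c.png

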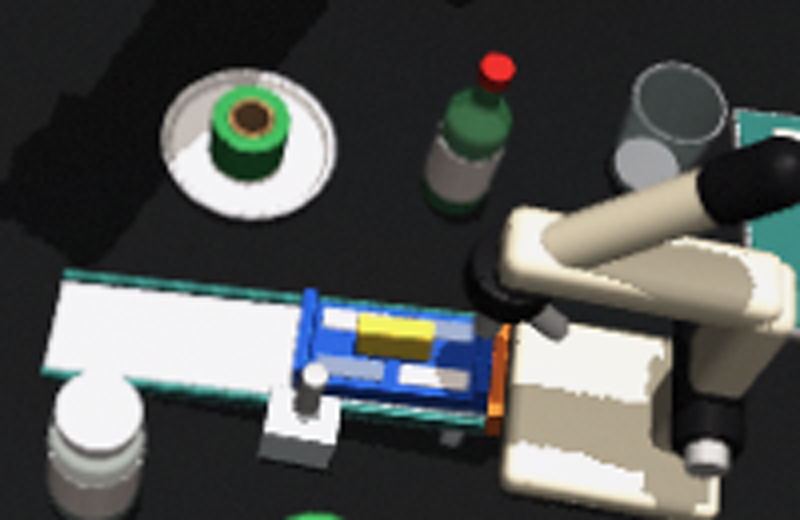

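Both cameras put the fin at slope position 238–239 mm, where home is 239 mm, and parallel to the rails. The roll is flat in the dish, the bystanders have not moved and the arm is clear, so I'm handing in.

```bash
python3 -c "
from h import *
print(r.hand_in(), status.state()['clock'])"
```

```text
the job is handed in; nothing more can be done
the job is handed in; nothing more can be done
```

The job is handed in, at about 27 s of the 72 s allowed. I lifted the small green roll off the spindle and set it flat in the white dish. I then carried the blue carrier by its fin to the foot of the ramp, pushed it up until it met the orange stop, released it and backed the arm away.

**Carrier position:** both fixed cameras put the fin at 238 to 239 mm along the slope, where home is 239 mm. It is square to the rails and all four slides are in place. During the push it stalled against the stop as the force rose to about 16 N, and no force reading I saw came near a limit.

**Everything else:** the roll stands flat in the dish, and the jar, bottle and beaker look unmoved. The arm passed well clear of the petri dishes, but they are not in the last crops I viewed.

**Disagreements:**
- The wrist camera's calibration shifted by about 2 mm between scripts. I centred the carrier in the lane from positions within a single picture instead.
- At the end the two fixed cameras differ by about 3 mm on where the carrier sits across the lane. Both readings lie within the 5 mm of play at each rail.

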